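Start the kiln from its controller

ROBOT

A 6-joint arm with a two-finger parallel gripper is mounted at the origin on the work surface. World frame = base frame: x ahead of the robot, y to its left, z up, the work surface at z = 0. Lengths are in mm, angles in degrees, forces in N, time in s.
With the tool pointing down it reaches from about 350 to 850 mm from the base axis. Payload 8.1 kg.
Tool frame: the origin (TCP) lies midway between the tips of the shut fingers; the grasp point (between the pads) lies 19 mm behind it; z points along the fingers, y is the line along which they close (so a half turn about z gives the same grasp; the last joint's range is limited). The gripper opens to 85 mm and grips with 20 to 120 N. Pads are 22 mm wide; open, the fingers measure 114 mm over their backs; the gripper's body (76 mm by 85 mm) begins 54 mm behind the grasp point. The pads swing forward as they close: fully open they stand 13 mm farther back than shut.
Start: joints at [-4.893, 7.471, 85.268, -0, 87.261, -4.893], TCP at [600.004, 0.022, 231.292] pointing down, gripper open.
Joint ranges: [-169.43, 169.43], [-51.17, 129.36], [1.28, 143.12], [-76.62, 256.62], [0, 156.53], [-152.29, 152.29]. Speed limits (degrees/s): [136.94, 136.94, 159.86, 180, 180, 180].

INTERFACE

Orientations are given as [roll, pitch, yaw] about the fixed x, y, z axes, in that order (R = Rz(yaw) Ry(pitch) Rx(roll)).
In Python, from bench import sensors, optics, r gives the robot as it stands.
- The arm moves only by the tool apply_moves, never from a script. Its argument "targets" is a list of rows, each a list of 7 numbers: the shift along the tool's x, y, z in mm, then the turn, a rotation vector about the tool's x, y, z in rad, then the closure, from 0 (fully open) to 1 (shut). In form: [[x, y, z, wx, wy, wz, claw], ...]. A call has 1 to 20 rows; each row shifts and turns the commanded pose from where the row before left it, along the tool's axes as they then stand; what a row does not reach is not made up. A row lasts 1/8 s, in which the tool goes at most 62.5 mm and 10.7 degrees, less where a joint would pass 70% of its speed; a pose out of reach is approached as far as the arm can. A call is refused whole if a number of a shift passes 62.5 or a number of a turn 0.188, either way. A call with a gripper value outside its range is refused whole. The fingers move at their own pace and stop on an object; "force" is the grip in N (left out, the last holds). Time passes only in rows, so rows that do not move let the fingers close. It gives the time, the measured TCP pose, the force, the opening and the grip force at its end, in the units of the state.
- sensors.sense(): the state, without advancing time (a new reading comes with each control period).
- optics.snapshot(name): name is "scene" or "side" or "wrist"; returns the picture (384x512x3 uint8, red, green, blue); there is no depth.
- optics.get_calibration(name): a dict with "camera_matrix" (3x3 intrinsics, pixels), "pose" (4x4, takes a point from camera to world coordinates). Camera axes: x right, y down, z forward; pixel columns grow to the right and rows downward; lengths in mm; the calibration is good to about 2 mm. A picture is of the moment at which its call begins: read the wrist's pose just before it. get_calibration takes no time and is no camera call; for the wrist camera it gives the pose at the moment of the call.
- r.hand_in(): hands the job in; it is judged then, once.
The state is a dict: "time": time; "joint_pos": joint angles; "qd": joint speeds; "joint_efforts": joint torques, N m; "tool_pos": TCP position; "tcp_rot": TCP orientation; "ft_force": force on the tool from outside, world axes, zero at the start; "wrist_torque": the same for the moment, N m; "finger_gap": finger opening in mm; "grip_force": force on a finger pad.
Only numpy, scipy, OpenCV 4.12 (cv2) and the standard library are available. Lean on these libraries where they do the work, as an engineer would, in place of code of your own. Each camera call takes 0.05 s, during which the arm holds its last target. There are 200 camera calls.

TASK

Start the kiln: a terracotta plaque has been left lying across the kiln controller's keys, so lift it off first and lay it down gently, carved face up, in the middle of the plywood drying board and lengthwise along it. Then press the keys one at a time, each fully down and let up again before the next: yellow, then blue, then green, never going back to an earlier key. Never press the red key, do not press any key before the plaque lies on the board, do not drop the plaque, and leave the jar, ruler and carving knife where they are.

Things in the scene. Friction and masses are not known exactly. Their poses are not given: they have to be found in the camera images.
- console: kiln controller, grey fixed box 180 (x) x 156 (y) x 40 mm; origin: centre of underside, z up, green display at its +x end. Four round keys in a 2 x 2 square, 52 mm between centres, the square centred at x = -25 mm; the colours' places change. Aluminium guard rails (120 x 12 mm, along x, at y = +-66 mm) rise to 68 mm above the table, 14 mm above the keys
- plaque: terracotta plaque, carved flower on its upper face: 62 (x) x 160 (y, long) x 22 mm; the flower rises 8 mm more within 25 mm of the centre. About 0.4 kg, loose. Origin: centre of underside, z up out of the carved face. Starts lying across the console's two guard rails, underside 68 mm above the table, covering the keys without touching them
- board: plywood drying board, fixed, 150 (x) x 230 (y, long) x 16 mm thick, empty, turned up to 17 degrees. Origin: centre of its underside, z up
- jar: blue glazed jar with white lid, 68 mm diameter, 85 mm tall, loose bystander; origin: centre of its underside
- ruler: flat steel ruler 30 (x) x 300 (y) x 4 mm, loose bystander; origin: centre of its underside
- carver: wooden-handled carving knife lying flat, about 177 mm long along its x (handle from -85 to +25 mm, thin blade to +92 mm), 14 mm wide, 12 mm tall, loose bystander; origin: on its underside
- key_yellow_top (a point): centre of the top face of the yellow key: round, 28 mm diameter, top 54 mm above the table when up and 10 mm above its dark steel collar (44 mm diameter). Spring key, pressed straight down 6 mm with about 6 N; the point goes down with the key
- key_yellow (a joint): travel of the yellow key, m: 0 up, 0.006 fully down; springs back when let go
- reg_yellow (a joint): latch hidden inside the controller under the yellow key, m: 0 until the key is pressed; the key pushes it down to about 0.005 and it stays there. Above 0.003 (key about 0.004 down): that key has been registered for good
- key_blue_top (a point): centre of the top face of the blue key: round, 28 mm diameter, top 54 mm above the table when up and 10 mm above its dark steel collar (44 mm diameter). Spring key, pressed straight down 6 mm with about 6 N; the point goes down with the key
- key_blue (a joint): travel of the blue key, m: 0 up, 0.006 fully down; springs back when let go
- reg_blue (a joint): latch hidden inside the controller under the blue key, m: 0 until the key is pressed; the key pushes it down to about 0.005 and it stays there. Above 0.003 (key about 0.004 down): that key has been registered for good
- key_green_top (a point): centre of the top face of the green key: round, 28 mm diameter, top 54 mm above the table when up and 10 mm above its dark steel collar (44 mm diameter). Spring key, pressed straight down 6 mm with about 6 N; the point goes down with the key
- key_green (a joint): travel of the green key, m: 0 up, 0.006 fully down; springs back when let go
- reg_green (a joint): latch hidden inside the controller under the green key, m: 0 until the key is pressed; the key pushes it down to about 0.005 and it stays there. Above 0.003 (key about 0.004 down): that key has been registered for good
- key_red_top (a point): centre of the top face of the red key: round, 28 mm diameter, top 54 mm above the table when up and 10 mm above its dark steel collar (44 mm diameter). Spring key, pressed straight down 6 mm with about 6 N; the point goes down with the key
- key_red (a joint): travel of the red key, m: 0 up, 0.006 fully down; springs back when let go
- reg_red (a joint): latch hidden inside the controller under the red key, m: 0 until the key is pressed; the key pushes it down to about 0.005 and it stays there. Above 0.003 (key about 0.004 down): that key has been registered for good

How it is judged (in metres and radians):
On the way, in this order (a step that is already met when the one before it is completed fails the run):
1. the plaque lies flat, face up, on the middle of the board, lengthwise, let go and at rest (horizontal distance between plaque and board below 0.03 m and angle between the y axis of plaque and the y axis of board, either way round below 0.35 rad and z of plaque in the frame of board between 0.012 and 0.02 m and angle between plaque's own z axis and vertical below 0.08 rad and contact force between the fingers and plaque below 0.1 N and linear speed of plaque below 0.02 m/s), for 0.2 s.
2. the yellow key has been pressed down and has sprung back up, with the plaque on the board (all of step 1 and value of joint reg_yellow above 0.003 m and value of joint key_yellow below 0.0015 m), for 0.1 s.
3. the blue key has been pressed down and has sprung back up, with the plaque on the board (all of step 1 and value of joint reg_blue above 0.003 m and value of joint key_blue below 0.0015 m), for 0.1 s.
4. the green key has been pressed down and has sprung back up, with the plaque on the board (all of step 1 and value of joint reg_green above 0.003 m and value of joint key_green below 0.0015 m), for 0.1 s.
At the end, for the whole second after the job is handed in: Plaque released, at rest, flat, face up on the board, centre within 30 mm of the board's, length within 20 degrees of the board's. Yellow, blue, green keys each pressed at least 4 of 6 mm in that order, red never; all four keys up again (all of step 4 and value of joint each of reg_yellow, reg_blue above 0.003 m and value of joint reg_red below 0.003 m and value of joint each of key_yellow, key_blue, key_red below 0.0015 m); the robot touches nothing.
It fails at once if the red key is pressed, or any key while the plaque is not on the board (value of joint reg_red above 0.003 m or (value of joint any of key_yellow, key_blue, key_green, key_red above 0.004 m and horizontal distance between plaque and board above 0.05 m)).
It fails at once if a key is pressed out of order: blue before yellow, green before blue, or an earlier key again after a later one ((value of joint reg_blue above 0.003 m and value of joint reg_yellow below 0.003 m) or (value of joint reg_green above 0.003 m and value of joint reg_blue below 0.003 m) or (value of joint key_yellow above 0.004 m and value of joint reg_blue above 0.003 m) or (value of joint key_blue above 0.004 m and value of joint reg_green above 0.003 m)).
It fails at once if two keys are down at once (value of joint each of key_yellow, key_blue above 0.003 m or value of joint each of key_yellow, key_green above 0.003 m or value of joint each of key_yellow, key_red above 0.003 m or value of joint each of key_blue, key_green above 0.003 m or value of joint each of key_blue, key_red above 0.003 m or value of joint each of key_green, key_red above 0.003 m).
It fails at once if the plaque is dropped (falls free for more than about 15 mm) (contact force between anything else and plaque below 0.05 N and linear speed of plaque above 0.55 m/s).
It fails at once if the jar, ruler or carving knife is moved more than 20 mm or the jar tipped (distance of any of jar, ruler, carver from where it was at the start of the episode above 0.02 m or angle between jar's own z axis and vertical above 0.3 rad).
It also fails if it takes over 58 s, if anything falls off the work surface, if the arm or the gripper's body presses on something with over 40 N, if the wrist force passes 120 N, or if a joint passes its speed limit or range.

## Working session

There is one attempt and no reset: what is moved stays moved. The work goes in short steps, Python scripts to look and compute and a tool call to move; the robot and the scene stay as the last step left them, time stands still between calls to the robot, and variables do not carry over. Pictures are saved under pics/ and viewed, at most 10 in all, crops included, and the job is handed in when it is done.

Besides the shell and the picture viewer there is one more tool, called after "Emit:" as name([rows], argument=value, ...), one row to a line, values as JSON. apply_moves: Moves the arm, as the interface text tells. Its arguments: {"type":"object","properties":{"targets":{"type":"array"},"force":{"type":"number"}},"required":["targets"]}

```bash
mkdir -p pics; python3 - <<'E'
from bench import sensors, optics, r
import cv2,numpy as np
s=sensors.sense();print(s['time'],s['tool_pos'],s['tcp_rot'],s['finger_gap'])
for n in ("scene","side","wrist"):
    im=optics.snapshot(n);cv2.imwrite(f"pics/{n}0.png",im[:,:,::-1]);c=optics.get_calibration(n);print(n,np.round(c['camera_matrix'],1).tolist(),np.round(c['pose'],3).tolist())
E
```

```text
0.0 [5.99451753e+02 9.17849543e-02 2.30271041e+02] [-1.79896852e+02 -8.83155100e-03  9.00028499e+01] 85.29129566124018
scene [[390.3, 0.0, 257.7], [0.0, 390.3, 191.9], [0.0, 0.0, 1.0]] [[0.157, 0.807, -0.57, 1007.099], [0.988, -0.128, 0.091, -87.728], [0.0, -0.577, -0.817, 665.04], [0.0, 0.0, 0.0, 1.0]]
side [[384.1, 0.0, 257.9], [0.0, 384.1, 189.0], [0.0, 0.0, 1.0]] [[0.738, -0.487, 0.468, 246.727], [-0.675, -0.514, 0.53, -379.74], [-0.018, -0.706, -0.708, 548.48], [0.0, 0.0, 0.0, 1.0]]
wrist [[305.6, 0.0, 255.3], [0.0, 305.6, 194.4], [0.0, 0.0, 1.0]] [[1.0, 0.001, -0.001, 600.19], [0.001, -0.962, -0.272, 68.4], [-0.002, 0.272, -0.962, 371.61], [0.0, 0.0, 0.0, 1.0]]
```

View pics/scene0.png

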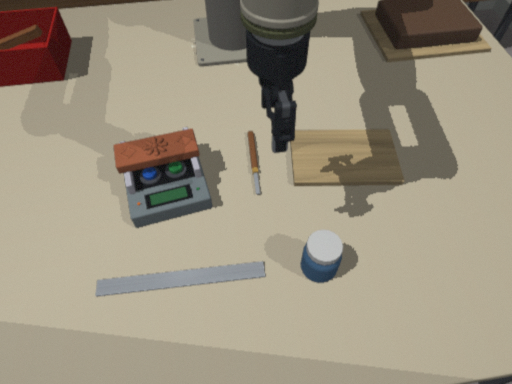

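View pics/wrist0.png

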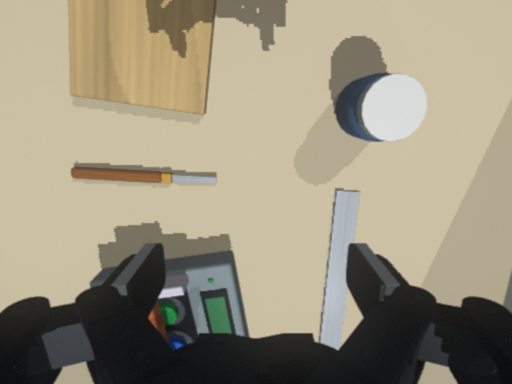

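```bash
cat > h.py <<'E'
from bench import sensors, optics, r
import cv2,numpy as np
def plane(K,P,px,z):
    px=np.atleast_2d(px).astype(float);K=np.array(K);P=np.array(P)
    d=(P[:3,:3]@np.linalg.inv(K)@np.c_[px,np.ones(len(px))].T).T
    return P[:3,3]+d*((z-P[2,3])/d[:,2])[:,None]
def proj(K,P,X):
    X=np.atleast_2d(X);q=(np.array(K)@(np.array(P)[:3,:3].T@(X-np.array(P)[:3,3]).T)).T
    return q[:,:2]/q[:,2:]
E
python3 - <<'E'
from h import *
c=optics.get_calibration("scene");K,P=c['camera_matrix'],c['pose']
print(plane(K,P,[(292,130),(397,130),(401,183),(291,183)],16).round())
print(plane(K,P,[(157,145)],90).round(),plane(K,P,[(322,246)],85).round(),plane(K,P,[(250,133),(257,192)],5).round())
print(plane(K,P,[(150,173),(176,168)],54).round())
E
```

```text
[[395.  89.  16.]
 [433. 327.  16.]
 [579. 281.  16.]
 [543.  56.  16.]]
[[ 463. -202.   90.]] [[728.  65.  85.]] [[379.  -6.   5.]
 [547. -16.   5.]]
[[ 502. -224.   54.]
 [ 497. -172.   54.]]
```

Emit:
apply_moves([
  [-40, -25, -15, 0, 0, 0, 0],
  [-40, -25, -15, 0, 0, 0, 0],
  [-40, -25, -15, 0, 0, 0, 0],
  [-30, -20, -15, 0, 0, 0, 0],
  [0, 0, 0, 0, 0, 0, 0],
  [0, 0, 0, 0, 0, 0, 0],
])

```text
time: 0.9
tool_pos: [505.1, -149.6, 290.8]
tcp_rot: [-180.0, -0.0, 90.0]
ft_force: [0.9, -0.3, -0.4]
finger_gap: 85.3
grip_force: 0.0
```

```bash
python3 - <<'E'
from h import *
c=optics.get_calibration("wrist");im=optics.snapshot("wrist");cv2.imwrite("pics/w1.png",im[:,:,::-1]);np.savez("w1",K=c['camera_matrix'],P=c['pose'])
im2=cv2.resize(im,None,fx=1.5,fy=1.5,interpolation=cv2.INTER_CUBIC);cv2.imwrite("pics/w1b.png",im2[:,:,::-1])
s=optics.snapshot("scene");cv2.imwrite("pics/s1.png",s[:,:,::-1])
cv2.imwrite("pics/s1b.png",cv2.resize(s[110:230,110:420],None,fx=2.5,fy=2.5,interpolation=cv2.INTER_CUBIC)[:,:,::-1])
E
```

```text
(no output)
```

View pics/w1b.png

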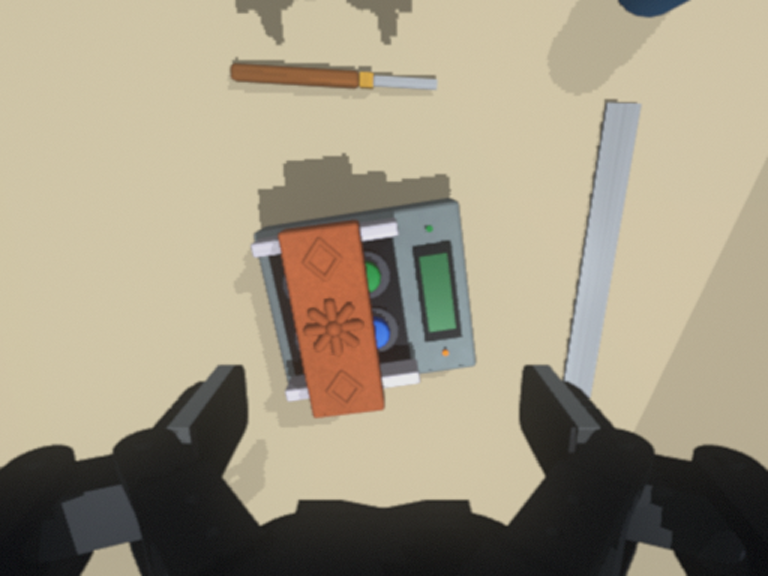

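View pics/s1b.png

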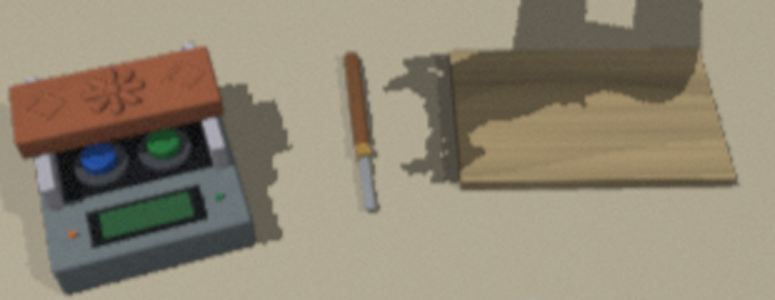

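```bash
python3 - <<'E'
from h import *
d=np.load("w1.npz");K,P=d['K'],d['P']
w=lambda p,z:plane(K,P,(np.array(p)+.5)/1.5-.5,z)
def rect(q,l):
    q=q[:,:2];e=(q[3]-q[0]+q[2]-q[1])/2;f=(q[1]-q[0]+q[2]-q[3])/2
    print(l,'c',q.mean(0).round(1),'len e',np.hypot(*e).round(),np.degrees(np.arctan2(e[1],e[0])).round(1),'f',np.hypot(*f).round(),np.degrees(np.arctan2(f[1],f[0])).round(1))
rect(w([(280,233),(357,223),(384,407),(314,416)],90),'plaque')
c=optics.get_calibration("scene");K2,P2=c['camera_matrix'],c['pose']
s=lambda p,z:plane(K2,P2,(np.array(p)+.5)/2.5-.5+110,z)
rect(s([(450,50),(700,48),(737,178),(461,182)],16),'board')
rect(s([(10,88),(207,48),(220,105),(21,148)],90),'plaque scene')
print('display/console right corners',w([(458,202),(475,362)],40).round(1), 'keys',w([(372,277),(380,333)],54).round(1),'scene',s([(98,157),(163,141)],54).round(1))
print('display centre',w([(437,291)],40).round(1), s([(147,214)],40).round(1))
E
```

```text
plaque c [ 466.9 -205.2] len e 155.0 -82.7 f 59.0 7.8
board c [484.3 187.1] len e 150.0 -8.3 f 230.0 81.8
plaque scene c [ 471.2 -204. ] len e 64.0 8.0 f 155.0 97.2
display/console right corners [[ 568.4 -113.4   40. ]
 [ 590.7 -259.7   40. ]] keys [[ 495.9 -175.    54. ]
 [ 502.6 -225.7   54. ]] scene [[ 500.4 -225.9   54. ]
 [ 492.  -174.3   54. ]]
display centre [[ 553.2 -191.2   40. ]] [[ 551.8 -191.3   40. ]]
```

Emit:
apply_moves([
  [-27.5, -18.3, 30, 0, 0, 0, 0],
  [-27.4, -18.3, 40, 0, 0, -0.129, 0],
  [0, 0, 40, 0, 0, 0, 0],
  [0, 0, 40, 0, 0, 0, 0],
  [0, 0, 30, 0, 0, 0, 0],
  [0, 0, 20, 0, 0, 0, 0],
  [0, 0, 15, 0, 0, 0, 0],
  [0, 0, 10, 0, 0, 0, 0],
  [0, 0, 10, 0, 0, 0, 0],
  [0, 0, 0, 0, 0, 0, 0],
  [0, 0, 0, 0, 0, 0, 0],
])

```text
time: 2.38
tool_pos: [468.8, -205.2, 56.9]
tcp_rot: [180.0, 0.0, 97.4]
ft_force: [-0.4, -0.4, -0.2]
finger_gap: 85.2
grip_force: 0.0
```

```bash
python3 - <<'E'
from h import *
im=optics.snapshot("side");cv2.imwrite("pics/side1.png",im[:,:,::-1])
cv2.imwrite("pics/side1b.png",cv2.resize(im[60:330,150:512],None,fx=2,fy=2,interpolation=cv2.INTER_CUBIC)[:,:,::-1])
E
```

```text
(no output)
```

View pics/side1b.png

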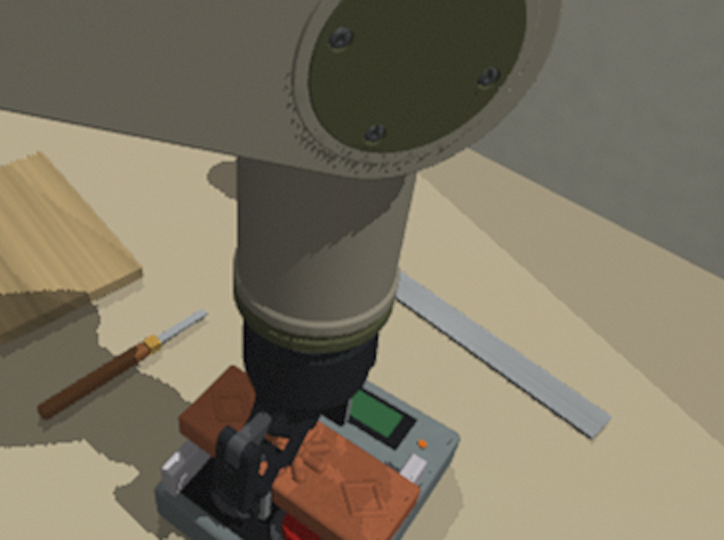

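The side view shows the fingers straddling the plaque at mid-length, around (250,470) in the crop. Red is the hidden key at the near (−y) end, about (300,525).

Emit:
apply_moves([
  [0, 0, 0, 0, 0, 0, 0.6],
  [0, 0, 0, 0, 0, 0, 0.8],
  [0, 0, 0, 0, 0, 0, 0.8],
  [0, 0, 0, 0, 0, 0, 0.8],
  [0, 0, 0, 0, 0, 0, 0.8],
  [0, 0, 0, 0, 0, 0, 0.8],
], force=60)

```text
time: 3.18
tool_pos: [468.7, -205.3, 57.1]
tcp_rot: [180.0, 0.0, 97.4]
ft_force: [-2.0, 0.8, 4.8]
finger_gap: 61.2
grip_force: 66.7
```

Emit:
apply_moves([
  [0, 0, -5, 0, 0, 0, 0.8],
  [0, 0, -10, 0, 0, 0, 0.8],
  [0, 0, -20, 0, 0, 0, 0.8],
  [0, 0, -25, 0, 0, 0, 0.8],
  [0, 0, -30, 0, 0, 0, 0.8],
  [0, 0, -20, 0, 0, 0, 0.8],
  [0, 0, 0, 0, 0, 0, 0.8],
  [0, 0, 0, 0, 0, 0, 0.8],
])

```text
time: 4.18
tool_pos: [467.9, -204.6, 165.4]
tcp_rot: [-179.9, -0.0, 97.4]
ft_force: [-1.0, -0.1, -4.3]
finger_gap: 61.0
grip_force: 66.2
```

```bash
python3 - <<'E'
from h import *
s=sensors.sense();print(s['tool_pos'],s['tcp_rot'],s['ft_force'],s['wrist_torque'])
im=optics.snapshot("side");im2=optics.snapshot("scene")
cv2.imwrite("pics/b.png",np.hstack([cv2.resize(im[200:350,200:400],None,fx=2,fy=2,interpolation=cv2.INTER_CUBIC),cv2.resize(im2[90:240,100:300],None,fx=2,fy=2,interpolation=cv2.INTER_CUBIC)])[:,:,::-1])
E
```

```text
[ 467.92571331 -204.58061945  165.35509484] [-1.79946828e+02 -4.38917932e-02  9.73935001e+01] [-0.99745956 -0.10104455 -4.32213765] [-0.05012143  0.00974085 -0.01785783]
```

View pics/b.png

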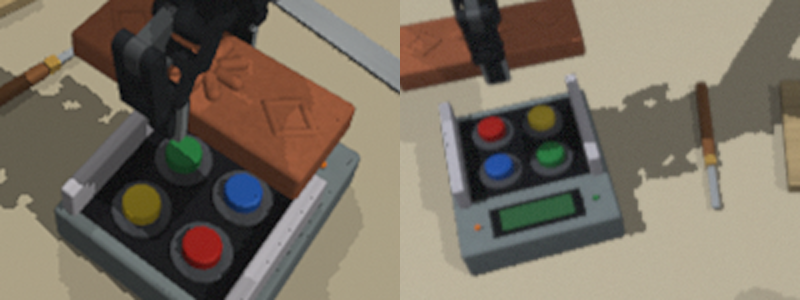

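Emit:
apply_moves([
  [0, 0, 0, 0, 0, 0.065, 0.8],
  [0, 0, 0, 0, 0, 0.064, 0.8],
  [15, 2, 0, 0, 0, 0, 0.8],
  [30, 2, 0, 0, 0, 0, 0.8],
  [40, 2, 0, 0, 0, 0, 0.8],
  [45, 2, 0, 0, 0, 0, 0.8],
  [45, 2, 0, 0, 0, 0, 0.8],
  [45, 2, 0, 0, 0, 0, 0.8],
  [45, 2, 0, 0, 0, 0, 0.8],
  [45, 2, 0, 0, 0, 0, 0.8],
  [37, 0, 0, 0, 0, 0, 0.8],
  [30, 0, 0, 0, 0, 0, 0.8],
  [15, 0, 0, 0, 0, 0, 0.8],
  [0, 0, 0, 0, 0, 0.072, 0.8],
  [0, 0, 0, 0, 0, 0.071, 0.8],
  [0, 0, 20, 0, 0, 0, 0.8],
  [0, 0, 20, 0, 0, 0, 0.8],
  [0, 0, 0, 0, 0, 0, 0.8],
  [0, 0, 0, 0, 0, 0, 0.8],
])

```text
time: 6.65
tool_pos: [484.6, 187.1, 126.9]
tcp_rot: [180.0, -0.0, 81.8]
ft_force: [1.0, -0.1, -3.3]
finger_gap: 61.3
grip_force: 66.2
```

```bash
python3 - <<'E'
from h import *
c=optics.get_calibration("scene");K,P=c['camera_matrix'],c['pose'];c2=optics.get_calibration("side")
a=[(170.5,148.5),(145.5,153.5),(149,172.5),(175.5,166)];b=[(270.5,301),(301,323.5),(321.5,296),(292,276.5)]
A=plane(K,P,a,54)[:,:2];B=plane(c2['camera_matrix'],c2['pose'],b,54)[:,:2]
print(A.round(1),B.round(1))
im=optics.snapshot("scene");im2=optics.snapshot("side")
cv2.imwrite("pics/c.png",np.hstack([cv2.resize(im[80:220,250:450],None,fx=2,fy=2,interpolation=cv2.INTER_CUBIC),cv2.resize(im2[60:200,60:260],None,fx=2,fy=2,interpolation=cv2.INTER_CUBIC)])[:,:,::-1])
E
```

```text
[[ 443.2 -181.7]
 [ 449.  -233. ]
 [ 500.4 -225.7]
 [ 491.9 -173.1]] [[ 435.9 -186.2]
 [ 442.9 -238.1]
 [ 494.1 -230. ]
 [ 486.6 -179.3]]
```

View pics/c.png

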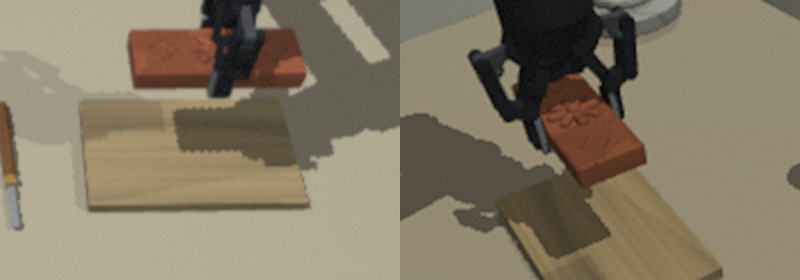

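Emit:
apply_moves([
  [0, 0, 25, 0, 0, 0, 0.8],
  [0, 0, 30, 0, 0, 0, 0.8],
  [0, 0, 25, 0, 0, 0, 0.8],
  [0, 0, 20, 0, 0, 0, 0.8],
  [0, 0, 10, 0, 0, 0, 0.8],
  [0, 0, 6, 0, 0, 0, 0.8],
  [0, 0, 2, 0, 0, 0, 0.8],
  [0, 0, 0, 0, 0, 0, 0.8],
  [0, 0, 0, 0, 0, 0, 0.8],
])

```text
time: 7.88
tool_pos: [485.0, 187.3, 10.7]
tcp_rot: [180.0, -0.0, 81.8]
ft_force: [-9.5, -3.0, 14.6]
finger_gap: 60.9
grip_force: 76.3
```

Emit:
apply_moves([
  [0, 0, -1, 0, 0, 0, 0.8],
  [0, 0, 0, 0, 0, 0, 0.8],
  [0, 0, 0, 0, 0, 0, 0.8],
], force=20)

```text
time: 8.25
tool_pos: [485.5, 187.5, 10.8]
tcp_rot: [179.9, -0.0, 81.8]
ft_force: [-2.6, -1.6, 7.1]
finger_gap: 61.4
grip_force: 71.4
```

Emit:
apply_moves([
  [0, 0, 0, 0, 0, 0, 0.27],
  [0, 0, 0, 0, 0, 0, 0.25],
  [0, 0, 0, 0, 0, 0, 0.22],
  [0, 0, 0, 0, 0, 0, 0.18],
  [0, 0, 0, 0, 0, 0, 0.1],
  [0, 0, 0, 0, 0, 0, 0],
  [0, 0, 0, 0, 0, 0, 0],
  [0, 0, 0, 0, 0, 0, 0],
])

```text
time: 9.25
tool_pos: [484.4, 187.1, 9.3]
tcp_rot: [-180.0, 0.0, 81.8]
ft_force: [0.7, -0.5, -0.8]
finger_gap: 85.0
grip_force: 0.0
```

Emit:
apply_moves([
  [0, 0, -10, 0, 0, 0, 0],
  [0, 0, -20, 0, 0, 0, 0],
  [0, 0, -40, 0, 0, 0, 0],
  [0, 0, -50, 0, 0, 0, 0],
  [0, 0, -50, 0, 0, 0, 0],
  [-30, 0, -30, 0, 0, -0.143, 0],
  [-45, 0, 0, 0, 0, 0, 0.5],
  [-60, 0, 0, 0, 0, 0, 1],
  [-60, 0, 0, 0, 0, 0, 1],
  [-60, 0, 0, 0, 0, 0, 1],
  [-30, 0, 0, 0, 0, 0, 1],
  [-15, 0, 0, 0, 0, 0, 1],
  [0, 0, 0, 0, 0, 0, 1],
  [0, 0, 0, 0, 0, 0, 1],
])

```text
time: 11.0
tool_pos: [480.2, -111.4, 209.4]
tcp_rot: [180.0, -0.0, 90.1]
ft_force: [-0.2, 0.8, -0.6]
finger_gap: -0.1
grip_force: 0.0
```

```bash
python3 - <<'E'
from h import *
c=optics.get_calibration("wrist");im=optics.snapshot("wrist");np.savez("w2",K=c['camera_matrix'],P=c['pose'])
cv2.imwrite("pics/w2.png",im[:,:,::-1])
s=optics.snapshot("scene");cv2.imwrite("pics/s2.png",s[:,:,::-1])
a=cv2.resize(s[115:200,270:420],(400,227),interpolation=cv2.INTER_CUBIC)
t=np.zeros((600,512,3),np.uint8);t[:384]=im;t[384:,:][:216,:400]=a[:216]
cv2.imwrite("pics/d.png",t[:,:,::-1])
E
```

```text
(no output)
```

View pics/d.png

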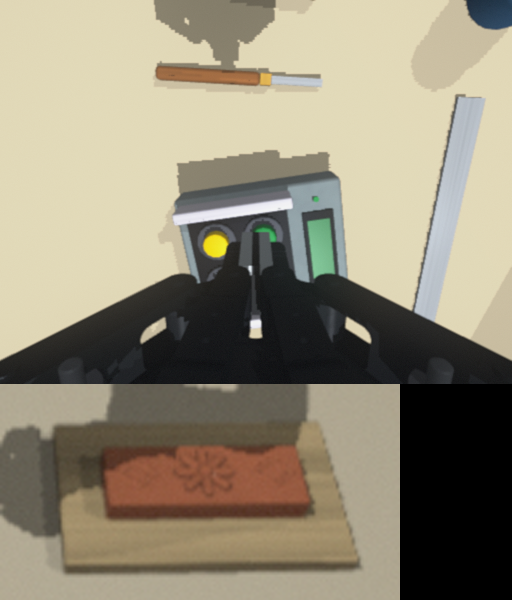

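The plaque lies flat and face up in the middle of the board, with its flower at scene pixel (347,147). In the wrist image yellow is at (215,244) and green at about (263,236).

```bash
python3 - <<'E'
from h import *
c=optics.get_calibration("scene");K,P=c['camera_matrix'],c['pose']
print('flower',plane(K,P,[(346.9,147.3)],44).round(1))
d=np.load("w2.npz");im=cv2.imread("pics/w2.png");hsv=cv2.cvtColor(im,cv2.COLOR_BGR2HSV)
def cen(hsv,lo,hi,box):
    m=cv2.inRange(hsv,lo,hi);k=np.zeros_like(m);x0,x1,y0,y1=box;k[y0:y1,x0:x1]=m[y0:y1,x0:x1]
    ys,xs=np.nonzero(k);return (xs.mean(),(ys.min()+ys.max())/2,len(xs),xs.min(),xs.max(),ys.min(),ys.max())
y=cen(hsv,(22,150,150),(35,255,255),(195,240,225,265));print(y,plane(d['K'],d['P'],[((y[3]+y[4])/2,y[1])],52).round(1))
print('scene corners board check, yellow top', proj(d['K'],d['P'],[[443.5,-182,54],[495,-174,54]]).round(1))
E
```

```text
flower [[489.2 186.1  44. ]]
(np.float64(215.09799554565703), np.float64(245.0), 449, np.int64(203), np.int64(227), np.int64(234), np.int64(256)) [[ 437.9 -183.5   52. ]]
scene corners board check, yellow top [[220.  244.5]
 [268.8 237.6]]
```

Emit:
apply_moves([
  [-36, -20, 20, 0, 0, 0, 1],
  [-36, -20, 30, 0, 0, -0.14, 1],
  [0, 0, 40, 0, 0, 0, 1],
  [0, 0, 30, 0, 0, 0, 1],
  [0, 0, 18, 0, 0, 0, 1],
  [0, 0, 0, 0, 0, 0, 1],
  [0, 0, 0, 0, 0, 0, 1],
])

```text
time: 11.98
tool_pos: [441.2, -184.7, 72.7]
tcp_rot: [179.9, 0.1, 98.1]
ft_force: [0.4, -0.6, -0.2]
finger_gap: -0.1
grip_force: 0.0
```

```bash
python3 - <<'E'
from h import *
im=optics.snapshot("scene");im2=optics.snapshot("side")
cv2.imwrite("pics/e.png",np.hstack([cv2.resize(im[100:230,100:230],None,fx=3,fy=3,interpolation=cv2.INTER_CUBIC),cv2.resize(im2[220:350,230:360],None,fx=3,fy=3,interpolation=cv2.INTER_CUBIC)])[:,:,::-1])
E
```

```text
(no output)
```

View pics/e.png

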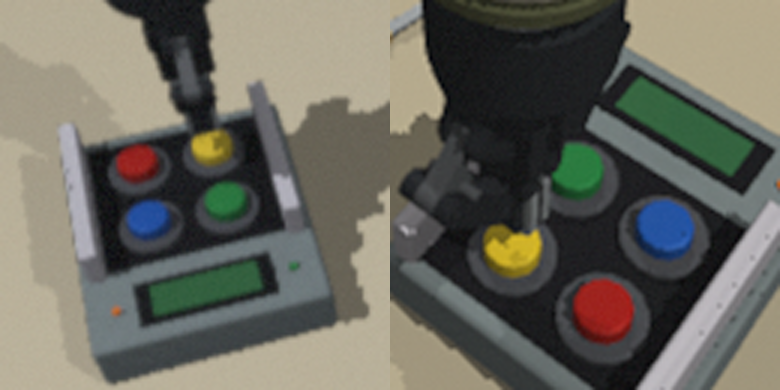

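Emit:
apply_moves([
  [0, 0, 10, 0, 0, 0, 1],
  [0, 0, 6, 0, 0, 0, 1],
  [0, 0, 4, 0, 0, 0, 1],
  [0, 0, 4, 0, 0, 0, 1],
  [0, 0, 0, 0, 0, 0, 1],
  [0, 0, 0, 0, 0, 0, 1],
])

```text
time: 12.82
tool_pos: [440.0, -184.5, 47.9]
tcp_rot: [-180.0, -0.0, 98.0]
ft_force: [-6.7, 2.9, 10.8]
finger_gap: 0.3
grip_force: 5.7
```

Emit:
apply_moves([
  [0, 0, 1, 0, 0, 0, 1],
  [0, 0, 0, 0, 0, 0, 1],
  [0, 0, -10, 0, 0, 0, 1],
  [0, 0, -20, 0, 0, 0, 1],
  [0, 0, 0, 0, 0, 0, 1],
  [-26, 26, 0, 0, 0, 0, 1],
  [-26, 26, 0, 0, 0, 0, 1],
  [0, 0, 0, 0, 0, 0, 1],
  [0, 0, 12, 0, 0, 0, 1],
  [0, 0, 0, 0, 0, 0, 1],
])

```text
time: 14.08
tool_pos: [496.9, -227.5, 62.0]
tcp_rot: [-179.8, -0.1, 98.0]
ft_force: [-0.8, 0.0, 0.3]
finger_gap: -0.0
grip_force: 0.0
```

Emit:
apply_moves([
  [0, 0, 6, 0, 0, 0, 1],
  [0, 0, 6, 0, 0, 0, 1],
  [0, 0, 3, 0, 0, 0, 1],
  [0, 0, 3, 0, 0, 0, 1],
  [0, 0, 0, 0, 0, 0, 1],
  [0, 0, 0, 0, 0, 0, 1],
])

```text
time: 14.82
tool_pos: [499.0, -228.7, 47.8]
tcp_rot: [-180.0, -0.0, 98.0]
ft_force: [-7.3, 5.0, 17.6]
finger_gap: -0.1
grip_force: 8.3
```

Emit:
apply_moves([
  [0, 0, -10, 0, 0, 0, 1],
  [0, 0, -20, 0, 0, 0, 1],
  [0, 0, 0, 0, 0, 0, 1],
  [26, 0, 0, 0, 0, 0, 1],
  [26, 0, 0, 0, 0, 0, 1],
  [0, 0, 0, 0, 0, 0, 1],
  [0, 0, 12, 0, 0, 0, 1],
  [0, 0, 6, 0, 0, 0, 1],
  [0, 0, 6, 0, 0, 0, 1],
  [0, 0, 3, 0, 0, 0, 1],
  [0, 0, 3, 0, 0, 0, 1],
  [0, 0, 0, 0, 0, 0, 1],
  [0, 0, 0, 0, 0, 0, 1],
])

```text
time: 16.45
tool_pos: [491.4, -177.8, 47.8]
tcp_rot: [-180.0, 0.0, 98.0]
ft_force: [-11.1, 1.1, 17.3]
finger_gap: 0.0
grip_force: 8.9
```

Emit:
apply_moves([
  [0, 0, -10, 0, 0, 0, 1],
  [0, 0, -20, 0, 0, 0, 1],
  [0, 0, -40, 0, 0, 0, 1],
  [0, 0, -60, 0, 0, 0, 1],
  [0, 0, -40, 0, 0, 0, 1],
  [0, 0, 0, 0, 0, 0, 1],
  [0, 0, 0, 0, 0, 0, 1],
  [0, 0, 0, 0, 0, 0, 1],
])

```text
time: 17.45
tool_pos: [490.7, -176.9, 214.3]
tcp_rot: [-179.9, -0.1, 98.0]
ft_force: [-0.0, -0.5, -1.0]
finger_gap: -0.0
grip_force: 0.0
```

```bash
python3 -c "
from bench import r
print(r.hand_in())"
```

```text
the job is handed in; nothing more can be done
None
```

The plaque is lying face up in the middle of the board, yellow, blue and green were each pressed to the bottom in that order without touching red, and the job is handed in; no verdict came back, and the presses were judged only by tool height and force.

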